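Pin a board carrier's cover and spacer to its base

ROBOT

A 6-joint arm with a two-finger parallel gripper is mounted at the origin on a cart in front of the work surface, level with it; the furniture and walls round the work are solid. World frame = base frame: x ahead of the robot, y to its left, z up, the work surface at z = 0. Lengths are in m, angles in rad, forces in N, time in s.
With the tool pointing down it reaches from about 0.425 to 0.95 m from the base axis. Payload 3.5 kg.
Tool frame: the origin (TCP) lies on the centre line of the jaws, within the pads' length; the fingertips stand 14 mm ahead of it and the grasp point (between the pads) lies 5 mm behind it (ctrl.finger_overhang is the distance from the TCP to the fingertips, in m); z points along the fingers, y is the line along which they close (so a half turn about z gives the same grasp; the last joint's range is limited). The gripper opens to 85 mm and grips with 20 to 120 N. Pads are 22 mm wide; open, the fingers measure 114 mm over their backs; the gripper's body (76 mm by 85 mm) begins 54 mm behind the grasp point. The pads swing forward as they close: fully open they stand 13 mm farther back than shut.
Start: joints at [1.154, 0.286, 1.577, -0, 1.279, -0.15], TCP at [0.178, 0.651, 0.21] pointing down, gripper open.
Joint ranges: [-2.77, 2.77], [-0.9, 2.22], [0.21, 2.48], [-1.53, 4.67], [0.24, 2.81], [-2.84, 2.84]. Speed limits (rad/s): [2.79, 2.79, 3.14, 3.14, 3.14, 3.14].

INTERFACE

Orientations are given as a unit quaternion [x, y, z, w].
In Python, from plant import ctrl gives the robot as it stands.
- The arm moves only by the tool send_rows, never from a script. Its argument "moves" is text: rows parted by semicolons, each of 7 numbers parted by spaces: the turn, a rotation vector about the tool's x, y, z in units of 360 degrees (1.0 is 360 degrees), then the shift along the tool's x, y, z in units of 20 cm (1.0 is 20 cm), then the gripper's target within -1 to 1 (fully open at 1, half-way at 0, shut at -1). A call has 1 to 12 rows; each row is the pose to reach, as a shift and turn from the pose commanded when the call began, along the tool's axes at that moment, turning the shorter way round; what a row does not reach only later rows make up. A row lasts 1/8 s, in which the tool goes at most 62.5 mm and 10.7 degrees, less where a joint would pass 70% of its speed; a pose out of reach is approached as far as the arm can. A call with a number of a shift or a turn outside -1 to 1 is refused whole. A call with a gripper value outside its range is refused whole. The fingers move at their own pace and stop on an object; "newtons" is the grip in N (left out, the last holds). Time passes only in rows, so rows that repeat a pose let the fingers close. It gives the time, the measured TCP pose, the force, the opening and the grip force at its end, in the units of the state.
- ctrl.get_state(): the state, without advancing time (a new reading comes with each control period).
- ctrl.read_camera(name): name is "side" or "top"; returns a dict with "image" (480x640x3 uint8, red, green, blue), "fovy" (degrees; the focal length in pixels is half the picture's height over the tangent of half this angle, whatever the lens; pixels are square), "cx", "cy" (the principal point, pixels), "extrinsics" (4x4, takes a point from camera to world coordinates). Camera axes: x right, y up, looking along -z (the intrinsics and any distortion apply to the point x, -y, -z); pixel columns grow to the right and rows downward; lengths in m; the calibration is good to about 2 mm. A picture is of the moment at which its call begins. There is no depth.
- ctrl.sign_off(): hands the job in; it is judged then, once.
The state is a dict: "time": time; "qpos": joint angles; "dq": joint speeds; "joint_efforts": joint torques, N m; "eef_pos": TCP position; "tcp_rot": TCP orientation; "contact_force": force on the tool from outside, world axes, zero at the start; "wrist_torque": the same for the moment, N m; "opening": opening from 0.0 (shut) to 1.0 (fully open); "finger_force": force on a finger pad.
Only numpy, scipy, OpenCV 4.12 (cv2) and the standard library are available. Lean on these libraries where they do the work, as an engineer would, in place of code of your own. Each camera call takes 0.05 s, during which the arm holds its last target. There are 200 camera calls.

TASK

Take the steel tooling pin out of its rest block and push it through the hole in the carrier's cover plate, through the spacer plate hidden underneath, and into the bore of the base, until its head sits fully home on the cover; then let go. The two plates have slid out of line in their channel, so feel for the holes and bring them into line with the pin, pressing gently and never forcing it. Leave the heat sink, the tape roll and the relay board alone.

Things in the scene. Friction and masses are not known exactly. Their poses are not given: they have to be found in the camera images.
- pin: tooling pin, plain steel, 68 mm long, standing upright in the rest block at the start. Origin at the centre of its lower tip, z up along the pin. Shank 10 mm diameter and 34 mm long, its lowest 3 mm tapering to a flat tip of 8.4 mm diameter; above it (34 to 68 mm) a dark grooved cylindrical head, 16 mm diameter and 34 mm tall, by which it is gripped from above. 60 g
- rest: grey plastic rest block, 50 x 50 x 40 mm high, fixed to the worktop, with a loose 14 mm bore in its middle in which the pin stands, its head's underside on the block's top (40 mm above the worktop). Origin at the centre of its underside
- carrier: bare aluminium carrier base, 161 x 82 x 34 mm, fixed to the worktop. Origin at the centre of its underside, x along its length, z up. Its floor is 22 mm high; rails and end stops 10 mm wide and 34 mm high make a channel 141 mm long (x) and 62 mm wide, in which first the spacer and then the cover lie loose; both can slide along x by 15 mm either way from the middle
- bore (a point): mouth of the vertical 11.5 mm through bore in the carrier's floor, 22 mm above the worktop, right over the carrier's origin (hidden; 1 mm chamfer). Start: the cover's hole is 3.5 to 14 mm to one side of it along the carrier's x, the spacer's hole 3.5 to 14 mm to the other side. More than 50 N on the carrier and stack is forcing
- floor (a point): end of the channel floor at carrier x = 50 mm, 22 mm high. On this floor lies the unmeasured black plastic spacer, 111 x 60.5 x 8 mm, 11.5 mm sharp-edged hole in its middle, hidden by the cover. The pin, put through the cover, stands on it; slid along the channel it takes the cover along until its tip drops 8 mm through the spacer; slid back to the bore it takes both plates along and drops
- cover: bare aluminium cover plate, 111 x 60.5 x 8 mm, with a dark screw head in each corner, lying loose on the spacer in the carrier's channel, its top 38 mm above the worktop. Through hole of 11.5 mm diameter (1 mm chamfer) in its middle. Origin at the centre of its underside, on the hole's axis (30 mm above the worktop); x along its length, z up. 150 g. Fully home, the pin's head rests on its top and the pin's tip is 4 mm above the worktop
- heat_sink: bystander: finned aluminium heat sink, 60 x 64 x 30 mm, loose; origin at the centre of its underside
- tape_black: bystander: roll of black tape lying flat, 60 mm diameter, 18 mm high, loose; origin at the centre of its underside
- relay_board: bystander: small relay circuit board, 50 x 70 x 17 mm, loose; origin at the centre of its underside

How it is judged:
On the way, in this order (a step that is already met when the one before it is completed fails the run):
1. the pin is lifted clear of the rest block (z of pin in the frame of rest above 0.045 m), for 0.1 s.
2. the pin's tip has passed into the cover's hole (height (world z) of pin below 0.036 m and horizontal distance between pin and cover below 0.004 m), for 0.1 s.
At the end, for the whole second after the job is handed in: Pin upright (3.5 degrees) through cover and spacer, within 3 mm of the bore's axis, its head home on the cover (tip 4 mm above the carrier's underside, within 2.5 mm); cover flat on the spacer (underside 28 to 32.5 mm high), its hole within 4 mm of the bore; all released and at rest (z of pin in the frame of carrier between 0.0015 and 0.0065 m and horizontal distance between pin and carrier below 0.003 m and angle between pin's own z axis and vertical below 0.06 rad and horizontal distance between cover and carrier below 0.004 m and angle between cover's own z axis and vertical below 0.03 rad and height (world z) of cover between 0.028 and 0.0325 m and linear speed of each of pin, cover below 0.01 m/s and contact force between pin and the fingers below 0.5 N); the robot touches nothing.
It fails at once if the carrier and its stack are pressed with more than 50 N (contact force between carrier and anything else above 50 N).
It fails at once if the heat sink is moved more than 20 mm (distance of heat_sink from where it was at the start of the episode above 0.02 m).
It fails at once if the tape roll is moved more than 20 mm (distance of tape_black from where it was at the start of the episode above 0.02 m).
It fails at once if the relay board is moved more than 20 mm (distance of relay_board from where it was at the start of the episode above 0.02 m).
It also fails if it takes over 58 s, if anything falls off the work surface, if the arm or the gripper's body presses on something with over 40 N, if the wrist force passes 120 N, or if a joint passes its speed limit or range.

## Working session

There is one attempt and no reset: what is moved stays moved. The work goes in short steps, Python scripts to look and compute and a tool call to move; the robot and the scene stay as the last step left them, time stands still between calls to the robot, and variables do not carry over. Pictures are saved under pics/ and viewed, at most 10 in all, crops included, and the job is handed in when it is done.

Besides the shell and the picture viewer there is one more tool, called after "Call:" as a command line: name --argument value ..., lists and objects as JSON in quotes. send_rows: Moves the arm, as the interface text tells. Its arguments: {"type":"object","properties":{"moves":{"type":"string"},"newtons":{"type":"number"}},"required":["moves"]}

```bash
mkdir -p pics; ls
python3 - <<'E'
from plant import ctrl
import cv2,numpy as np
s=ctrl.get_state();print(s, ctrl.finger_overhang)
for n in("top","side"):
    c=ctrl.read_camera(n);cv2.imwrite(f"pics/{n}0.png",c["image"][:,:,::-1])
    print(n,{k:(v if k!="image" else 0) for k,v in c.items()})
E
```

```text
pics
{'time': 0.0, 'qpos': array([ 1.15399478e+00,  2.87159948e-01,  1.57812531e+00,  1.39041726e-05,
        1.27858178e+00, -1.49958201e-01]), 'dq': array([-0.00054493, -0.00112606,  0.00233943, -0.00015666,  0.00109341,
        0.00018253]), 'joint_efforts': array([-8.25303905e-04, -4.05984771e+01, -2.92621207e+01, -2.16018643e-04,
        5.91934018e-03, -1.39248954e-05]), 'eef_pos': array([0.17765234, 0.6504995 , 0.20837902]), 'tcp_rot': array([ 1.33028086e-01,  9.91111616e-01, -1.08997416e-03, -3.24350830e-04]), 'contact_force': array([-0.22209585,  0.35442322, -0.1778553 ]), 'wrist_torque': array([0.05812232, 0.04840492, 0.01435581]), 'finger_force': 0.0, 'opening': 1.0047967557549269} 0.014
top {'image': 0, 'fovy': 43.17372844085494, 'cx': 339.476791446001, 'cy': 238.52770812551768, 'extrinsics': array([[-1.69174452e-02,  9.84465542e-01, -1.74760971e-01,
         3.39028423e-01],
       [-9.99856085e-01, -1.64352621e-02,  4.20609543e-03,
        -8.79737526e-02],
       [ 1.26851364e-03,  1.74806977e-01,  9.84601905e-01,
         1.37898383e+00],
       [ 0.00000000e+00,  0.00000000e+00,  0.00000000e+00,
         1.00000000e+00]])}
side {'image': 0, 'fovy': 45.324939862529455, 'cx': 320.92692488931965, 'cy': 246.1037372766724, 'extrinsics': array([[-0.9990922 , -0.03620287,  0.0224529 ,  0.57421299],
       [ 0.04052245, -0.6450488 ,  0.76306616,  0.67773866],
       [-0.01314197,  0.7632833 ,  0.64593026,  0.73404242],
       [ 0.        ,  0.        ,  0.        ,  1.        ]])}
```

View pics/top0.png

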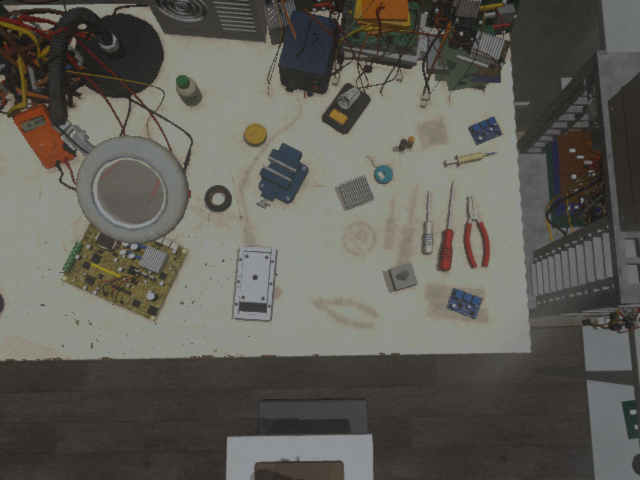

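View pics/side0.png

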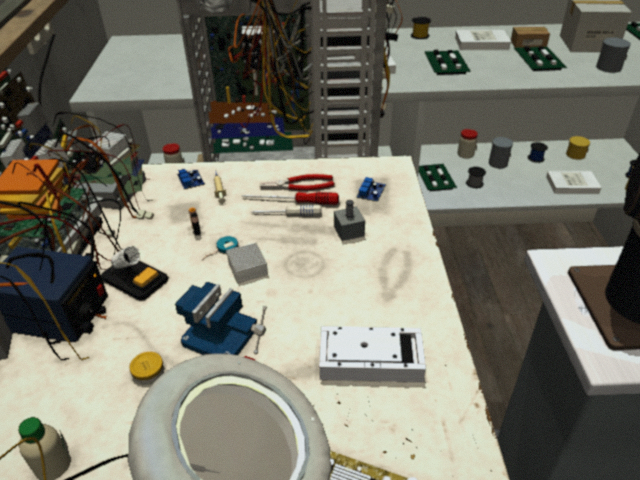

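The top view shows the carrier at about (255,283) with the cover's hole at (255,278), and the rest and pin at (401,277). The side view shows the carrier at (372,353) and the pin at (349,215). Next I'll enlarge these areas.

Run:
```python
import cv2,numpy as np
t=cv2.imread("pics/top0.png");s=cv2.imread("pics/side0.png")
def crop(i,x,y,w,h,k):return cv2.resize(i[y:y+h,x:x+w],None,fx=k,fy=k,interpolation=cv2.INTER_CUBIC)
m=np.zeros((600,800,3),np.uint8)
a=crop(t,225,240,60,86,6)[:516];m[:516,:360]=a
m[:300,360:660]=crop(t,376,252,50,50,6)
m[300:600,360:800]=crop(s,315,317,110,75,4)
m[0:300,660:800]=crop(s,332,195,35,75,4)
cv2.imwrite("pics/m1.png",m)
```

```text
(no output)
```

View pics/m1.png

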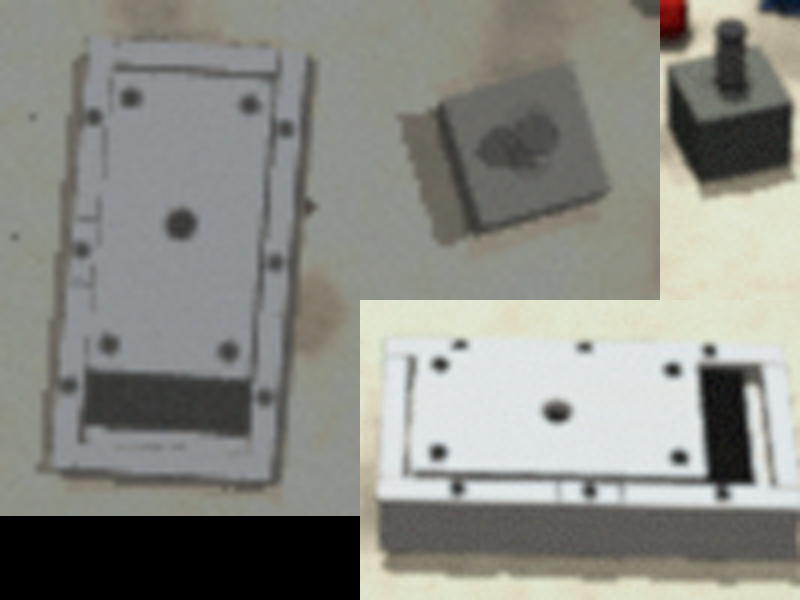

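The mosaic puts the cover hole at (180,224) in the top crop and (557,410) in the side crop. The pin's head is at about (537,130) in the top crop, and its top is at (732,25) in the side crop.

```bash
cat > h.py <<'E'
import numpy as np
C={}
def setcam(n,c):
    C[n]=(240/np.tan(np.radians(c["fovy"]/2)),c["cx"],c["cy"],np.array(c["extrinsics"]))
def ray(n,u,v,z):
    f,cx,cy,T=C[n];d=T[:3,:3]@np.array([(u-cx)/f,-(v-cy)/f,-1]);p=T[:3,3]
    return (p+d*(z-p[2])/d[2])
def proj(n,P):
    f,cx,cy,T=C[n];q=T[:3,:3].T@(np.array(P)-T[:3,3]);return np.array([cx-f*q[0]/q[2],cy+f*q[1]/q[2]])
E
python3 - <<'E'
from h import *
from plant import ctrl
for n in("top","side"):setcam(n,ctrl.read_camera(n))
def cr(n,u,v,z,u0,v0,x,y,k):return ray(n,x+(u-u0+.5)/k-.5,y+(v-v0+.5)/k-.5,z)*1000
A=(0,0,225,240,6);B=(360,0,376,252,6);S=(360,300,315,317,4);P=(660,0,332,195,4)
def p(l,r):print(l,r.round(1))
for uv in[(88,38),(312,55),(275,482),(48,470)]:p("car top",cr("top",*uv,.034,*A))
for uv in[(131,97),(250,104),(109,344),(228,351)]:p("screws top",cr("top",*uv,.039,*A))
for uv in[(93,117),(285,128),(68,385),(264,397)]:p("railscrews top",cr("top",*uv,.034,*A))
for uv in[(460,345),(709,350),(457,488),(723,493)]:p("railscrews side",cr("side",*uv,.034,*S))
p("hole top",cr("top",180,224,.038,*A));p("hole side",cr("side",557,411,.037,*S))
for uv in[(440,363),(672,369),(438,452),(680,457)]:p("screws side",cr("side",*uv,.039,*S))
p("head top",cr("top",540,127,.074,*B));p("side",cr("side",732,25,.074,*P))
for uv in[(440,103),(572,62),(608,188),(484,232)]:p("rest top",cr("top",*uv,.04,*B))
for uv in[(669,68),(760,45),(791,102),(700,122)]:p("rest side",cr("side",*uv,.04,*P))
for n,uv in(("top",(133,190)),("side",(230,450))):
  for z in(.1,.2,.3,.4):p(f"lamp {n} {z}",ray(n,*uv,z)*1000)
for n,uv in(("top",(354,193)),("top",(464,303)),("top",(217,198)),("top",(283,173))):p(str(uv),ray(n,*uv,0.02)*1000)
E
```

```text
car top [564.7 131.7  34. ]
car top [556.8  47.9  34. ]
car top [398.5  61.2  34. ]
car top [404.3 144.5  34. ]
screws top [541.3 114.6  39. ]
screws top [537.9  70.4  39. ]
screws top [449.7 121.8  39. ]
screws top [446.4  78.1  39. ]
railscrews top [534.8 129.5  34. ]
railscrews top [529.4  57.9  34. ]
railscrews top [435.2 137.5  34. ]
railscrews top [429.6  65.4  34. ]
railscrews side [528.   56.5  34. ]
railscrews side [428.4  64.4  34. ]
railscrews side [533.9 128.2  34. ]
railscrews side [433.6 135.6  34. ]
hole top [493.6  96.2  38. ]
hole side [492.7  95.2  37. ]
screws side [536.9  70.   39. ]
screws side [445.5  77.8  39. ]
screws side [540.3 114.6  39. ]
screws side [448.4 121.7  39. ]
head top [ 493.1 -235.3   74. ]
side [ 489.6 -235.8   74. ]
rest top [ 506.6 -202.4   40. ]
rest top [ 521.1 -251.9   40. ]
rest top [ 474.  -263.4   40. ]
rest top [ 458.6 -217.1   40. ]
rest side [ 519.7 -247.9   40. ]
rest side [ 472.4 -264.7   40. ]
rest side [ 461.3 -216.6   40. ]
rest side [ 507.2 -203.2   40. ]
lamp top 0.1 [680.5 353.  100. ]
lamp top 0.2 [653.8 318.6 200. ]
lamp top 0.3 [627.1 284.1 300. ]
lamp top 0.4 [600.4 249.6 400. ]
lamp side 0.1 [677.1 302.9 100. ]
lamp side 0.2 [660.9 362.  200. ]
lamp side 0.3 [644.7 421.2 300. ]
lamp side 0.4 [628.4 480.3 400. ]
(354, 193) [ 686.3 -129.1   20. ]
(464, 303) [ 429.3 -369.4   20. ]
(217, 198) [679.7 186.5  20. ]
(283, 173) [736.8  34.6  20. ]
```

```bash
cat >> h.py <<'E'
from scipy.spatial.transform import Rotation as R
def rel(s,P,yaw=-0.077):
    """shift (units of 20cm) and turn (units of 360deg) in tool axes to TCP at P, pointing down, tool y at yaw"""
    R0=R.from_quat(s["tcp_rot"]);c,n=np.cos(yaw),np.sin(yaw)
    Rt=R.from_matrix(np.array([[-n,c,0],[c,n,0],[0,0,-1]]).T.reshape(3,3) if 0 else np.column_stack([[n,-c,0],[c,n,0],[0,0,-1]]))
    rv=(R0.inv()*Rt).as_rotvec()/(2*np.pi)
    return np.r_[rv,R0.inv().apply(np.array(P)-s["eef_pos"])/.2].round(4)
E
python3 - <<'E'
from h import *
from plant import ctrl
for n in("top","side"):setcam(n,ctrl.read_camera(n))
def cr(n,u,v,z,u0,v0,x,y,k):return ray(n,x+(u-u0+.5)/k-.5,y+(v-v0+.5)/k-.5,z)*1000
A=(0,0,225,240,6);S=(360,300,315,317,4)
for uv in[(85,372),(250,378)]:print("cov end",cr("top",*uv,.038,*A))
for uv in[(83,430),(248,437)]:print("black end",cr("top",*uv,.030,*A))
for uv in[(745,365),(753,482)]:print("black end s",cr("side",*uv,.030,*S))
s=ctrl.get_state();print(s["time"])
for P in((.35,.40,.25),(.42,.2,.25),(.48,0,.25),(.49,-.235,.25)):print(P,rel(s,P))
E
```

```text
cov end [439.61301413 130.67314292  38.        ]
cov end [436.39525816  70.06730209  38.        ]
black end [418.90263432 132.45641083  30.        ]
black end [415.31317229  71.65620561  30.        ]
black end s [414.31832742  69.50788871  30.        ]
black end s [420.63605028 127.93204515  30.        ]
0.3Traceback (most recent call last):
  File "<stdin>", line 10, in <module>
  File "h.py", line 14, in rel
    Rt=R.from_matrix(np.array([[-n,c,0],[c,n,0],[0,0,-1]]).T.reshape(3,3) if 0 else np.column_stack([[n,-c,0],[c,n,0],[0,0,-1]]))
  File "scipy/spatial/transform/_rotation.pyx", line 1143, in scipy.spatial.transform._rotation.Rotation.from_matrix
ValueError: Non-positive determinant (left-handed or null coordinate frame) in rotation matrix 0: [[-0.07692393  0.99703696  0.        ]
 [-0.99703696 -0.07692393  0.        ]
 [ 0.          0.         -1.        ]].
```

```bash
python3 - <<'E'
t=open("h.py").read().replace("np.array([[-n,c,0],[c,n,0],[0,0,-1]]).T.reshape(3,3) if 0 else np.column_stack([[n,-c,0],","np.column_stack([[-n,c,0],");open("h.py","w").write(t)
E
cat > go.py <<'E'
import sys
from h import *
from plant import ctrl
s=ctrl.get_state();print(s["time"],s["eef_pos"].round(4),s["contact_force"].round(2))
for a in sys.argv[1:]:print(a,rel(s,eval(a)))
E
python3 go.py .30,.48,.25 .35,.40,.25
```

```text
0.3 [0.1778 0.6509 0.2092] [0.19 0.36 0.22]
.30,.48,.25 [-1.000e-04  1.000e-04  2.198e-01 -8.145e-01 -6.633e-01 -2.033e-01]
.35,.40,.25 [-1.0000e-04  1.0000e-04  2.1980e-01 -1.1611e+00 -9.8330e-01 -2.0310e-01]
```

Call:
send_rows --moves "0 0 0.03 -0.2 -0.17 -0.1 1; 0 0 0.06 -0.4 -0.33 -0.2 1; 0 0 0.09 -0.6 -0.5 -0.2 1; 0 0 0.12 -0.81 -0.66 -0.2 1; 0 0 0.15 -0.9 -0.8 -0.2 1; 0 0 0.18 -1 -0.98 -0.2 1; 0 0 0.21 -1 -0.98 -0.2 1; 0 0 0.22 -1 -0.98 -0.2 1" --newtons 60

```text
time: 1.3
eef_pos: [0.3194, 0.4087, 0.2499]
tcp_rot: [0.736, 0.677, 0.0, -0.0]
contact_force: [0.2, 0.7, -0.7]
opening: 1.002
finger_force: 0.0
```

```bash
python3 go.py .4,.2,.25 .48,.05,.25
```

```text
1.3 [0.3194 0.4087 0.2499] [ 0.17  0.72 -0.7 ]
.4,.2,.25 [ 0.0000e+00 -1.0000e-04 -9.0000e-04 -1.0068e+00  4.8750e-01 -7.0000e-04]
.48,.05,.25 [ 0.0000e+00 -1.0000e-04 -9.0000e-04 -1.7212e+00  9.4800e-01 -8.0000e-04]
```

Call:
send_rows --moves "0 0 0 -0.25 0.15 0 1; 0 0 0 -0.5 0.3 0 1; 0 0 0 -0.75 0.4 0 1; 0 0 0 -1 0.5 0 1"

```text
time: 1.8
eef_pos: [0.4035, 0.2005, 0.2499]
tcp_rot: [0.734, 0.679, 0.0, 0.0]
contact_force: [1.1, -1.0, -0.4]
opening: 1.004
finger_force: 0.0
```

Call:
send_rows --moves "0 0 0 -0.25 0.12 0 1; 0 0 0 -0.5 0.24 0 1; 0 0 0 -0.75 0.35 0 1; 0 0 0 -1 0.45 0 1"

```text
time: 2.3
eef_pos: [0.4777, -0.0061, 0.25]
tcp_rot: [0.734, 0.679, 0.0, 0.0]
contact_force: [0.4, -0.8, 0.5]
opening: 1.003
finger_force: 0.0
```

```bash
python3 go.py .49,-.17,.2 .491,-.235,.18
```

```text
2.3 [ 0.4777 -0.0061  0.25  ] [ 0.36 -0.8   0.46]
.49,-.17,.2 [ 2.000e-04 -0.000e+00 -3.000e-04 -8.120e-01  1.255e-01  2.502e-01]
.491,-.235,.18 [ 2.0000e-04 -0.0000e+00 -3.0000e-04 -1.1356e+00  1.5590e-01  3.5020e-01]
```

Call:
send_rows --moves "0 0 0 -0.25 0.04 0.08 1; 0 0 0 -0.5 0.08 0.16 1; 0 0 0 -0.75 0.12 0.23 1; 0 0 0 -1 0.15 0.3 1; 0 0 0 -1 0.15 0.3 1"

```text
time: 2.92
eef_pos: [0.4906, -0.2085, 0.1883]
tcp_rot: [0.736, 0.677, -0.0, -0.001]
contact_force: [-0.5, 0.6, 0.9]
opening: 1.004
finger_force: 0.0
```

```bash
python3 go.py .4915,-.235,.12 .4915,-.235,.058
python3 - <<'E'
from h import *
from plant import ctrl
import cv2
o=[]
for n in("top","side"):
    c=ctrl.read_camera(n);setcam(n,c);u,v=proj(n,(.49,-.235,.08)).astype(int);print(n,u,v)
    o.append(cv2.resize(c["image"][v-60:v+60,u-50:u+50,::-1],None,fx=4,fy=4,interpolation=cv2.INTER_CUBIC))
cv2.imwrite("pics/m2.png",np.hstack(o))
E
```

```text
2.925 [ 0.4906 -0.2085  0.1883] [-0.53  0.6   0.87]
.4915,-.235,.12 [-4.000e-04 -2.000e-04 -9.000e-04 -1.319e-01  1.600e-02  3.411e-01]
.4915,-.235,.058 [-4.000e-04 -2.000e-04 -9.000e-04 -1.322e-01  1.680e-02  6.511e-01]
top 405 273
side 349 198
```

View pics/m2.png

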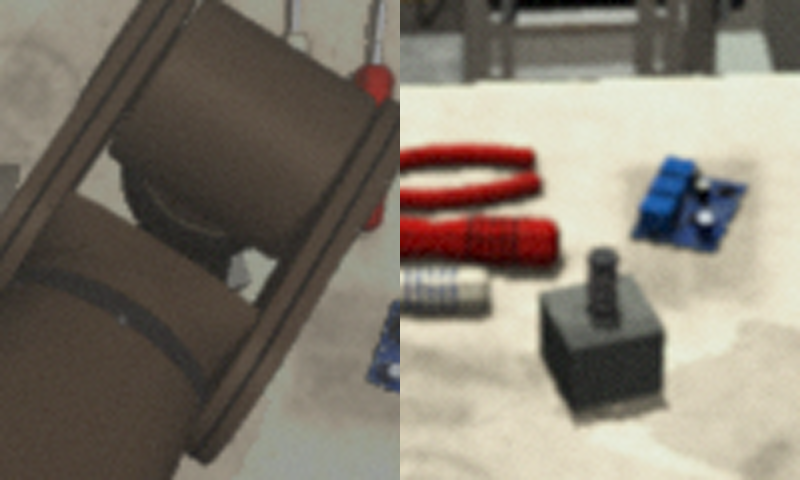

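The side crop shows the pin still upright in the rest, with its head top at (604,255). The arm hides it from the top camera. I'll descend now.

Call:
send_rows --moves "0 0 0 -0.132 0.016 0.1 1; 0 0 0 -0.132 0.016 0.3 1; 0 0 0 -0.132 0.016 0.45 1; 0 0 0 -0.132 0.016 0.6 1; 0 0 0 -0.132 0.016 0.65 1; 0 0 0 -0.132 0.016 0.65 1; 0 0 0 -0.132 0.016 0.65 1"

```text
time: 3.9
eef_pos: [0.4939, -0.233, 0.0615]
tcp_rot: [0.734, 0.679, 0.0, 0.002]
contact_force: [0.5, -0.5, -1.0]
opening: 0.997
finger_force: 0.0
```

Call:
send_rows --moves "0 0 0 0 0 0 -0.4; 0 0 0 0 0 0 -0.8; 0 0 0 0 0 0 -1; 0 0 0 0 0 0 -1; 0 0 0 0 0 0 -1; 0 0 0 0 0 0 -1; 0 0 0 0 0 0 -1" --newtons 60

```text
time: 4.78
eef_pos: [0.4927, -0.2326, 0.0597]
tcp_rot: [0.734, 0.679, -0.0, -0.0]
contact_force: [0.1, 0.0, 0.0]
opening: 0.001
finger_force: 0.0
```

The fingers shut on nothing, so I'll look again.

Run:
```python
from h import *
from plant import ctrl
import cv2
o=[]
for n in("top","side"):
    c=ctrl.read_camera(n);setcam(n,c);u,v=proj(n,(.49,-.235,.08)).astype(int);print(n,u,v)
    o.append(cv2.resize(c["image"][v-60:v+60,u-50:u+50,::-1],None,fx=4,fy=4,interpolation=cv2.INTER_CUBIC))
    print(proj(n,ctrl.get_state()["eef_pos"]+[0,0,-.014]))
cv2.imwrite("pics/m3.png",np.hstack(o))
```

```text
top 405 273
[402.99408775 274.47526786]
side 349 198
[347.93856357 213.47114882]
```

View pics/m3.png

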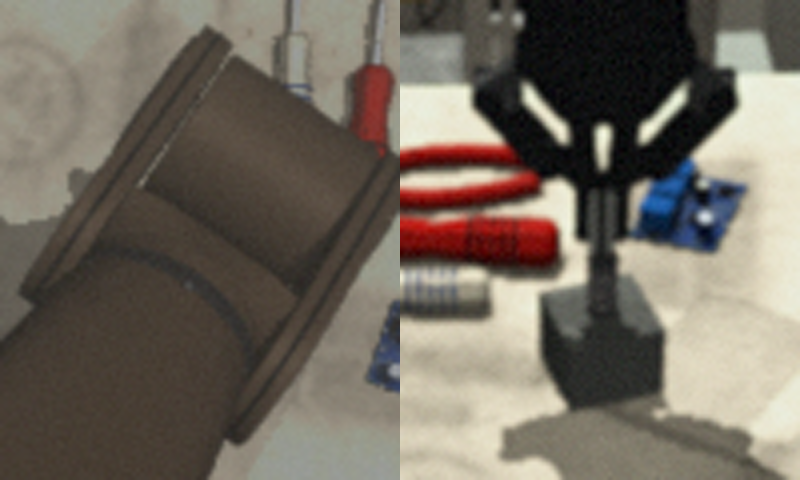

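The crop shows the closed fingertips ending at about (605,240), while the projection of the reported TCP puts them at about (596,302). The pin is undisturbed with its head top at (604,250). So the images and the reported TCP disagree. I'll measure the fingertips by differencing against the first picture.

```bash
cat > tip.py <<'E'
from h import *
from plant import ctrl
import cv2
c=ctrl.read_camera("side");setcam("side",c);s=ctrl.get_state()
a=c["image"][:,:,::-1];b=cv2.imread("pics/side0.png")
cv2.imwrite(f"pics/side_{s['time']:.2f}.png",a)
d=(a.max(2)<45)&(b.max(2)>70)
lo,hi=d[:,250:450].argmax(0),0
rows=np.where(d[:330,250:450].sum(1)>=2)[0]
r=rows.max();print("time",s["time"],"eef",s["eef_pos"],"expected tip",proj("side",s["eef_pos"]-[0,0,.014]))
for k in range(max(r-16,0),r+1,2):
    w=np.where(d[k,250:450])[0]+250;print(k,w.min() if len(w) else 0,w.max() if len(w) else 0,len(w))
E
python3 tip.py; python3 -c "
from plant import ctrl;s=ctrl.get_state();print(s['qpos'],s['tcp_rot'])"
```

```text
time 4.925 eef [ 0.49268412 -0.23260972  0.05969744] expected tip [347.93193534 213.47877619]
207 0 0 0
209 0 0 0
211 0 0 0
213 0 0 0
215 0 0 0
217 0 0 0
219 352 353 2
221 347 355 6
223 346 349 3
[-6.27368946e-01  1.78365980e-01  2.00423060e+00 -5.09459164e-06
  9.59044951e-01 -5.49061184e-01] [ 7.34242752e-01  6.78887016e-01 -6.83215894e-06 -2.35543270e-05]
```

Call:
send_rows --moves "0 0 0 0 0 -0.15 -1; 0 0 0 0 0 -0.3 -1; 0 0 0 0 0 -0.45 -1; 0 0 0 0 0 -0.5 -1; 0 0 0 0 0 -0.5 -1"

```text
time: 5.55
eef_pos: [0.4929, -0.2327, 0.1599]
tcp_rot: [0.734, 0.679, 0.0, 0.0]
contact_force: [-0.0, -0.2, 0.1]
opening: 0.0
finger_force: 0.0
```

```bash
python3 tip.py
python3 - <<'E'
import glob,cv2,numpy as np
from h import *
from plant import ctrl
c=ctrl.read_camera("side");setcam("side",c);s=ctrl.get_state()
a=c["image"][:,:,::-1].copy();t=ctrl.read_camera("top");setcam("top",t);b=t["image"][:,:,::-1].copy()
for n,im in(("side",a),("top",b)):
    for z,col in((-.014,(0,0,255)),(.054,(0,255,0))):
        cv2.circle(im,tuple(int(v) for v in proj(n,s["eef_pos"]+[0,0,z])),2,col,-1)
print(s["eef_pos"])
cv2.imwrite("pics/m4.png",np.hstack([cv2.resize(a[40:340,150:500],None,fx=1.25,fy=1.25)[:375],cv2.resize(b[150:480,320:600],(360,375))]))
E
```

```text
time 5.6 eef [ 0.49225602 -0.23234006  0.15881028] expected tip [349.08115823 171.23879892]
136 359 359 1
138 0 0 0
140 344 357 8
142 344 357 8
144 343 357 9
146 343 357 9
148 343 357 8
150 343 356 8
152 344 356 6
[ 0.49195252 -0.23207708  0.1582063 ]
```

View pics/m4.png

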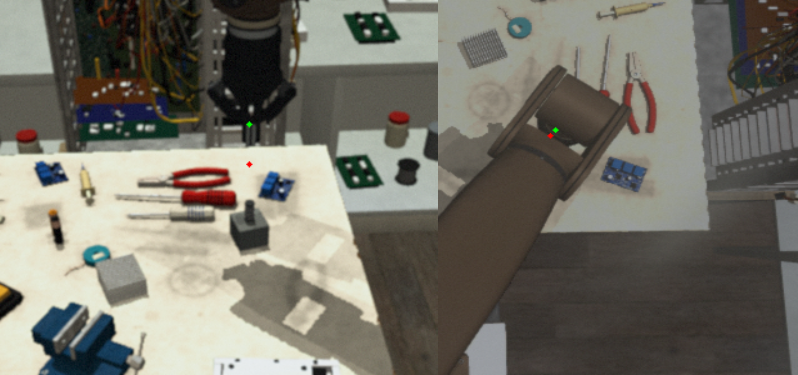

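The side crop shows the fingertips at about (250,143), while the red expected tip is at (250,164), so the gripper sits 15–18 px above where it should be.

Run:
```python
from h import *
from plant import ctrl
import cv2,glob
c=ctrl.read_camera("side");setcam("side",c)
for (u,v),P in(((351,198),(.4927,-.2326,.0597)),((350.3,153),(.4922,-.2323,.1588))):
    print("z ok ->",ray("side",u,v,P[2]-.014)-P)
    for dz in(.02,.03,.035,.04,.045,.05):print(dz,(ray("side",u,v,P[2]-.014+dz)-P).round(4))
f=sorted(glob.glob("pics/side_*.png"));print(f)
a=cv2.imread(f[-1])
print(a[140:165:2,340:362:3].max(2)); print(ctrl.get_state()["eef_pos"])
```

```text
z ok -> [-0.01033226 -0.05226974 -0.014     ]
0.02 [-0.0077 -0.0243  0.006 ]
0.03 [-0.0063 -0.0103  0.016 ]
0.035 [-0.0057 -0.0033  0.021 ]
0.04 [-0.005   0.0037  0.026 ]
0.045 [-0.0043  0.0107  0.031 ]
0.05 [-0.0037  0.0177  0.036 ]
z ok -> [-0.00741807 -0.06512083 -0.014     ]
0.02 [-0.0044 -0.032   0.006 ]
0.03 [-0.0029 -0.0155  0.016 ]
0.035 [-0.0021 -0.0072  0.021 ]
0.04 [-0.0013  0.0011  0.026 ]
0.045 [-0.0006  0.0094  0.031 ]
0.05 [0.0002 0.0176 0.036 ]
['pics/side_4.92.png', 'pics/side_5.60.png']
[[ 98  50  37  49  63  22  61  82]
 [178  55  37  47  68  21  55  77]
 [109  29  41  48  69  26  60  83]
 [ 89  23  43  50  69  20  59  85]
 [111  27  46  48  71  15  70  80]
 [111  34  39  47  69  14  80  86]
 [111  68  48  48  70  36  75  81]
 [138 131 102  46  78 151  91  87]
 [171 170 142 122 128 173 120 103]
 [196 197 187 223 234 232 232 234]
 [234 232 232 235 234 235 235 235]
 [232 232 232 235 234 235 234 235]
 [233 232 231 233 234 234 234 233]]
[ 0.49186112 -0.23204862  0.15795908]
```

The two readings fit one explanation: the fingertips really stand about 36 mm higher than reported, with little sideways error. That also explains why they closed above the head, so I'll descend further with the gripper open and check by picture.

Call:
send_rows --moves "0 0 0 0 0 0 1; 0 0 0 0 0 0 1; 0 0 0 0 0 0.1 1; 0 0 0 0 0 0.25 1; 0 0 0 0 0 0.4 1; 0 0 0 0 0 0.5 1; 0 0 0 0 0 0.6 1; 0 0 0 0 0 0.62 1; 0 0 0 0 0 0.62 1"

```text
time: 6.88
eef_pos: [0.4928, -0.2327, 0.0359]
tcp_rot: [0.734, 0.679, -0.0, -0.0]
contact_force: [0.5, 0.9, -0.3]
opening: 0.996
finger_force: 0.0
```

Run:
```python
from h import *
from plant import ctrl
import cv2
c=ctrl.read_camera("side");setcam("side",c);s=ctrl.get_state()
a=c["image"][:,:,::-1].copy();print(s["eef_pos"],s["contact_force"],s["opening"])
cv2.imwrite("pics/m5.png",cv2.resize(a[130:270,270:430],None,fx=5,fy=4.2,interpolation=cv2.INTER_CUBIC))
for z in(.04,.06,.08):print(z,[proj("side",(s["eef_pos"][0]+dx,-.235,z)).round(1) for dx in(-.045,0,.045)])
```

```text
[ 0.49318198 -0.23299307  0.0364585 ] [-0.80079108 -0.52893371  0.33125057] 1.002499517451142
0.04 [array([370. , 214.3]), array([347.5, 215.1]), array([325. , 215.8])]
0.06 [array([370.5, 206.2]), array([347.7, 207. ]), array([324.9, 207.7])]
0.08 [array([370.9, 197.9]), array([347.9, 198.7]), array([324.8, 199.5])]
```

View pics/m5.png

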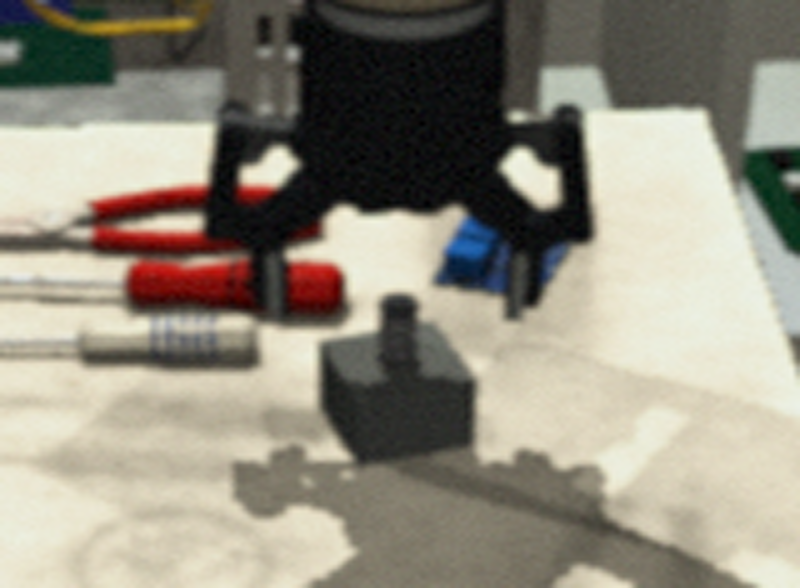

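The fingertips are at (270,318) and (515,318), astride the pin head at (399,305) and about 60 mm high while open. They will be about 47 mm high when closed, which is right for the grip.

Call:
send_rows --moves "0 0 0 0 0 0 -0.3; 0 0 0 0 0 0 -0.6; 0 0 0 0 0 0 -0.8; 0 0 0 0 0 0 -1; 0 0 0 0 0 0 -1; 0 0 0 0 0 0 -1; 0 0 0 0 0 0 -1; 0 0 0 0 0 0 -1" --newtons 40

```text
time: 7.92
eef_pos: [0.4928, -0.2327, 0.0359]
tcp_rot: [0.734, 0.679, 0.0, 0.0]
contact_force: [-0.8, 0.7, 2.1]
opening: 0.166
finger_force: 39.0
```

Gripped. Lift now.

Call:
send_rows --moves "0 0 0 0 0 -0.03 -1; 0 0 0 0 0 -0.1 -1; 0 0 0 0 0 -0.2 -1; 0 0 0 0 0 -0.3 -1; 0 0 0 0 0 -0.4 -1; 0 0 0 0 0 -0.4 -1; 0 0 0 0 0 -0.4 -1" --newtons 60

```text
time: 8.8
eef_pos: [0.4924, -0.2324, 0.1153]
tcp_rot: [0.734, 0.679, -0.0, -0.0]
contact_force: [0.0, -0.2, -1.1]
opening: 0.16
finger_force: 58.5
```

Call:
send_rows --moves "0 0 0 0.1 0 0 -1; 0 0 0 0.3 0 0 -1; 0 0 0 0.5 0 0 -1; 0 0 0 0.7 0 0 -1; 0 0 0 0.85 0 0 -1; 0 0 0 0.9 0 0 -1; 0 0 0 0.9 0 0 -1"

```text
time: 9.68
eef_pos: [0.5064, -0.0525, 0.1152]
tcp_rot: [0.734, 0.679, -0.0, -0.0]
contact_force: [-0.8, 0.3, -1.2]
opening: 0.152
finger_force: 58.5
```

```bash
python3 go.py .495,.098,.115
```

```text
9.675 [ 0.5064 -0.0525  0.1152] [-0.81  0.3  -1.16]
.495,.098,.115 [-1.000e-04  0.000e+00  0.000e+00  7.457e-01 -1.145e-01  1.200e-03]
```

Call:
send_rows --moves "0 0 0 0.1 -0.01 0 -1; 0 0 0 0.3 -0.04 0 -1; 0 0 0 0.5 -0.08 0 -1; 0 0 0 0.68 -0.11 0 -1; 0 0 0 0.746 -0.115 0 -1; 0 0 0 0.746 -0.115 0.1 -1; 0 0 0 0.746 -0.115 0.1 -1; 0 0 0 0.746 -0.115 0.1 -1"

```text
time: 10.68
eef_pos: [0.496, 0.0965, 0.0961]
tcp_rot: [0.735, 0.678, 0.0, 0.0]
contact_force: [0.2, 0.5, -0.1]
opening: 0.157
finger_force: 58.5
```

Run:
```python
from h import *
from plant import ctrl
import cv2
c=ctrl.read_camera("side");setcam("side",c);s=ctrl.get_state()
a=c["image"][:,:,::-1];print(s["eef_pos"],s["opening"]);cv2.imwrite("pics/side_h.png",a)
b=ctrl.read_camera("top")["image"][:,:,::-1];cv2.imwrite("pics/top_h.png",b)
cv2.imwrite("pics/m6.png",cv2.resize(a[270:390,300:460],None,fx=5,fy=5,interpolation=cv2.INTER_CUBIC))
```

```text
[0.496211   0.09659919 0.09639392] 0.1560293128348347
```

View pics/m6.png

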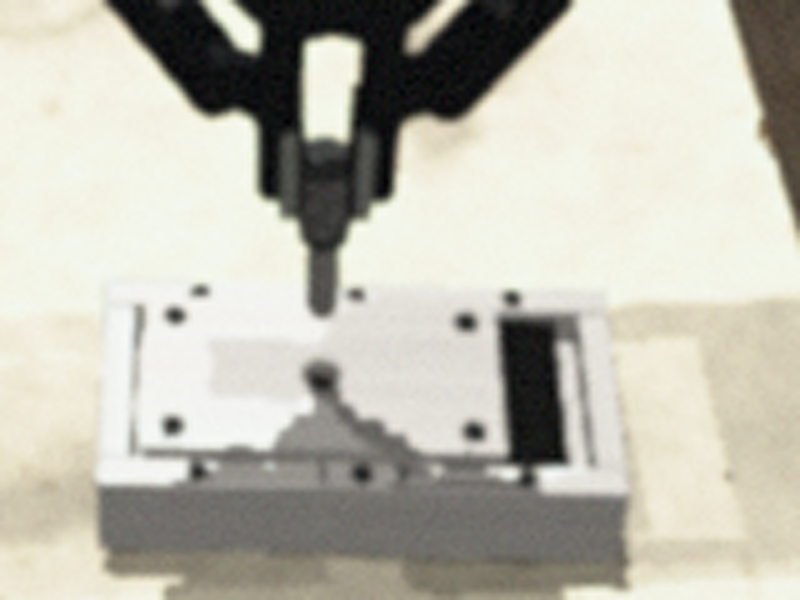

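The pin hangs straight, with its tip at (320,312) and the cover's hole at (321,375) in the crop. I'll compute the offset between them.

```bash
python3 - <<'E'
from h import *
from plant import ctrl
c=ctrl.read_camera("side");setcam("side",c);s=ctrl.get_state();e=s["eef_pos"];print(e)
q=lambda u,v:(300+(u+.5)/5-.5,270+(v+.5)/5-.5)
for z in(.062,.066,.070):print("tip",z,(ray("side",*q(320,311),z)*1000).round(1))
print("headunder",(ray("side",*q(323,242),.100)*1000).round(1))
print("hole",(ray("side",*q(321,376),.037)*1000).round(1))
E
python3 go.py .495,.095,.083
```

```text
[0.49622803 0.09685718 0.09654369]
tip 0.062 [493.6  91.2  62. ]
tip 0.066 [494.1  94.7  66. ]
tip 0.07 [494.6  98.2  70. ]
headunder [494.7  97.6 100. ]
hole [492.9  96.   37. ]
10.825 [0.4962 0.0969 0.0965] [-0.26 -0.38 -0.7 ]
.495,.095,.083 [ 0.0002 -0.     -0.0003 -0.0097 -0.0055  0.0677]
```

Call:
send_rows --moves "0 0 0 0.003 -0.005 0.05 -1; 0 0 0 0.003 -0.005 0.1 -1; 0 0 0 0.003 -0.005 0.12 -1; 0 0 0 0.003 -0.005 0.12 -1; 0 0 0 0.003 -0.005 0.12 -1"

```text
time: 11.45
eef_pos: [0.4948, 0.0981, 0.0719]
tcp_rot: [0.734, 0.679, 0.0, 0.0]
contact_force: [1.2, -0.6, 0.8]
opening: 0.154
finger_force: 58.5
```

Call:
send_rows --moves "0 0 0 0 0 0.008 -1; 0 0 0 0 0 0.016 -1; 0 0 0 0 0 0.024 -1; 0 0 0 0 0 0.024 -1"

```text
time: 11.95
eef_pos: [0.4944, 0.0981, 0.0668]
tcp_rot: [0.734, 0.679, -0.0, -0.0]
contact_force: [-0.0, -0.3, -0.8]
opening: 0.158
finger_force: 58.5
```

Call:
send_rows --moves "0 0 0 0 0 0.005 -1; 0 0 0 0 0 0.01 -1; 0 0 0 0 0 0.01 -1"

```text
time: 12.32
eef_pos: [0.4945, 0.098, 0.0648]
tcp_rot: [0.734, 0.679, -0.0, -0.0]
contact_force: [0.2, 0.0, -0.5]
opening: 0.159
finger_force: 58.5
```

Call:
send_rows --moves "0 0 0 0 0 0.005 -1; 0 0 0 0 0 0.01 -1; 0 0 0 0 0 0.01 -1"

```text
time: 12.7
eef_pos: [0.4945, 0.098, 0.0628]
tcp_rot: [0.734, 0.679, -0.0, -0.0]
contact_force: [0.2, 0.0, -0.3]
opening: 0.158
finger_force: 58.5
```

Call:
send_rows --moves "0 0 0 0 0 0.005 -1; 0 0 0 0 0 0.01 -1; 0 0 0 0 0 0.01 -1"

```text
time: 13.08
eef_pos: [0.4945, 0.098, 0.0608]
tcp_rot: [0.734, 0.679, -0.0, -0.0]
contact_force: [-0.2, -0.5, -1.1]
opening: 0.158
finger_force: 58.5
```

Call:
send_rows --moves "0 0 0 0 0 0.003 -1; 0 0 0 0 0 0.006 -1; 0 0 0 0 0 0.006 -1"

```text
time: 13.45
eef_pos: [0.4947, 0.0981, 0.0599]
tcp_rot: [0.734, 0.679, 0.0, 0.0]
contact_force: [-0.5, -0.4, 0.7]
opening: 0.157
finger_force: 58.8
```

Call:
send_rows --moves "0 0 0 0 0 0.003 -1; 0 0 0 0 0 0.006 -1; 0 0 0 0 0 0.006 -1"

```text
time: 13.82
eef_pos: [0.4951, 0.0981, 0.0598]
tcp_rot: [0.734, 0.679, 0.0, 0.0]
contact_force: [-2.4, -0.3, 5.8]
opening: 0.16
finger_force: 59.6
```

Contact came at a tip height of 30 mm, which is the spacer, so the pin is through the cover. Now I'll slide toward carrier −x, pressing lightly.

Call:
send_rows --moves "0 0 0 0 -0.01 -0.002 -1; 0 0 0 0 -0.02 -0.002 -1; 0 0 0 0 -0.03 -0.002 -1; 0 0 0 0 -0.04 -0.002 -1; 0 0 0 0 -0.045 -0.002 -1; 0 0 0 0 -0.045 -0.002 -1"

```text
time: 14.58
eef_pos: [0.4868, 0.0987, 0.0599]
tcp_rot: [0.734, 0.679, 0.001, 0.001]
contact_force: [3.1, 0.5, 5.9]
opening: 0.158
finger_force: 59.1
```

Call:
send_rows --moves "0 0 0 0 -0.01 0 -1; 0 0 0 0 -0.02 0 -1; 0 0 0 0 -0.03 0 -1; 0 0 0 0 -0.04 0 -1; 0 0 0 0 -0.04 0 -1"

```text
time: 15.2
eef_pos: [0.4786, 0.0993, 0.0597]
tcp_rot: [0.734, 0.679, 0.001, 0.001]
contact_force: [3.9, 0.4, 6.6]
opening: 0.159
finger_force: 59.1
```

Call:
send_rows --moves "0 0 0 0 -0.005 0 -1; 0 0 0 0 -0.01 0 -1; 0 0 0 0 -0.01 0 -1"

```text
time: 15.58
eef_pos: [0.4736, 0.0996, 0.0576]
tcp_rot: [0.734, 0.679, -0.002, -0.002]
contact_force: [2.2, -0.1, -0.6]
opening: 0.157
finger_force: 58.6
```

Call:
send_rows --moves "0 0 0 0 -0.005 0 -1; 0 0 0 0 -0.01 0 -1; 0 0 0 0 -0.01 0 -1"

```text
time: 15.95
eef_pos: [0.4721, 0.0998, 0.0579]
tcp_rot: [0.734, 0.679, -0.001, -0.001]
contact_force: [0.6, -0.3, -0.3]
opening: 0.159
finger_force: 58.6
```

It dropped into the spacer at x ≈ 0.4736, and the force fell to zero. I'll go deeper, to just above the floor.

Call:
send_rows --moves "0 0 0 0 0.003 0.007 -1; 0 0 0 0 0.003 0.015 -1; 0 0 0 0 0.003 0.022 -1; 0 0 0 0 0.003 0.022 -1"

```text
time: 16.45
eef_pos: [0.4737, 0.0997, 0.0541]
tcp_rot: [0.734, 0.679, -0.0, -0.0]
contact_force: [-1.4, 0.4, -1.0]
opening: 0.157
finger_force: 58.6
```

Call:
send_rows --moves "0 0 0 0 0 0.004 -1; 0 0 0 0 0 0.009 -1; 0 0 0 0 0 0.009 -1"

```text
time: 16.82
eef_pos: [0.4741, 0.0997, 0.0526]
tcp_rot: [0.734, 0.679, -0.0, -0.0]
contact_force: [-0.5, -0.4, -0.9]
opening: 0.154
finger_force: 58.7
```

Call:
send_rows --moves "0 0 0 0 0 0.004 -1; 0 0 0 0 0 0.008 -1; 0 0 0 0 0.01 0.008 -1; 0 0 0 0 0.02 0.008 -1; 0 0 0 0 0.025 0.008 -1; 0 0 0 0 0.025 0.008 -1"

```text
time: 17.58
eef_pos: [0.4784, 0.0994, 0.0517]
tcp_rot: [0.734, 0.679, -0.001, -0.001]
contact_force: [-4.8, -0.1, 7.1]
opening: 0.154
finger_force: 60.1
```

Call:
send_rows --moves "0 0 0 0 0.005 0 -1; 0 0 0 0 0.01 0 -1; 0 0 0 0 0.01 0 -1"

```text
time: 17.95
eef_pos: [0.4804, 0.0993, 0.0516]
tcp_rot: [0.734, 0.679, -0.001, -0.001]
contact_force: [-5.7, 0.9, 6.3]
opening: 0.155
finger_force: 60.0
```

Call:
send_rows --moves "0 0 0 0 0.005 0 -1; 0 0 0 0 0.01 0 -1; 0 0 0 0 0.01 0 -1"

```text
time: 18.32
eef_pos: [0.4828, 0.099, 0.0513]
tcp_rot: [0.734, 0.679, -0.0, -0.0]
contact_force: [-5.0, 0.4, 3.7]
opening: 0.16
finger_force: 59.6
```

Call:
send_rows --moves "0 0 0 0 0.005 0 -1; 0 0 0 0 0.008 0 -1; 0 0 0 0 0.008 0 -1"

```text
time: 18.7
eef_pos: [0.4849, 0.0988, 0.0509]
tcp_rot: [0.734, 0.679, 0.0, 0.0]
contact_force: [-1.6, 1.1, 0.1]
opening: 0.157
finger_force: 58.9
```

It's in the bore. I'll descend gently.

Call:
send_rows --moves "0 0 0 0 0 0.005 -1; 0 0 0 0 0 0.01 -1; 0 0 0 0 0 0.015 -1; 0 0 0 0 0 0.015 -1"

```text
time: 19.2
eef_pos: [0.4848, 0.0988, 0.0479]
tcp_rot: [0.734, 0.679, -0.0, 0.0]
contact_force: [-2.1, -0.0, -0.5]
opening: 0.159
finger_force: 58.9
```

Call:
send_rows --moves "0 0 0 0 0 0.005 -1; 0 0 0 0 0 0.01 -1; 0 0 0 0 0 0.015 -1; 0 0 0 0 0 0.015 -1"

```text
time: 19.7
eef_pos: [0.4848, 0.0988, 0.045]
tcp_rot: [0.734, 0.679, 0.0, 0.0]
contact_force: [-2.6, -0.4, -0.7]
opening: 0.156
finger_force: 58.9
```

Call:
send_rows --moves "0 0 0 0 -0.002 0.006 -1; 0 0 0 0 -0.002 0.015 -1; 0 0 0 0 -0.002 0.025 -1; 0 0 0 0 -0.002 0.025 -1"

```text
time: 20.2
eef_pos: [0.4845, 0.0988, 0.0399]
tcp_rot: [0.734, 0.679, 0.0, 0.0]
contact_force: [-0.7, 0.6, -1.1]
opening: 0.155
finger_force: 58.8
```

Call:
send_rows --moves "0 0 0 0 0 0.006 -1; 0 0 0 0 0 0.015 -1; 0 0 0 0 0 0.022 -1; 0 0 0 0 0 0.022 -1"

```text
time: 20.7
eef_pos: [0.4843, 0.0988, 0.0355]
tcp_rot: [0.734, 0.679, -0.0, -0.0]
contact_force: [-1.1, 0.4, -0.6]
opening: 0.156
finger_force: 58.8
```

Call:
send_rows --moves "0 0 0 0 0 0.003 -1; 0 0 0 0 0 0.006 -1; 0 0 0 0 0 0.01 -1; 0 0 0 0 0 0.01 -1"

```text
time: 21.2
eef_pos: [0.4844, 0.0989, 0.034]
tcp_rot: [0.734, 0.679, -0.0, -0.0]
contact_force: [-2.5, 0.8, 3.3]
opening: 0.157
finger_force: 59.2
```

It's home at 0.034 with light contact. I'll release and retreat.

Call:
send_rows --moves "0 0 0 0 0 0 -0.5; 0 0 0 0 0 0 0; 0 0 0 0 0 0 0.5; 0 0 0 0 0 0 1; 0 0 0 0 0 0 1; 0 0 0 0 0 0 1; 0 0 0 0 0 0 1"

```text
time: 22.08
eef_pos: [0.4844, 0.0988, 0.0337]
tcp_rot: [0.734, 0.679, 0.0, 0.0]
contact_force: [0.3, -0.1, -0.5]
opening: 0.996
finger_force: 0.0
```

Call:
send_rows --moves "0 0 0 0 0 -0.05 1; 0 0 0 0 0 -0.2 1; 0 0 0 0 0 -0.4 1; 0 0 0 0 0 -0.6 1; 0 0 0 0 0 -0.7 1; 0 0 0 0 0 -0.7 1; 0 0 0 0 0 -0.7 1"

```text
time: 22.95
eef_pos: [0.4837, 0.0988, 0.1728]
tcp_rot: [0.734, 0.679, -0.001, -0.0]
contact_force: [-0.3, 0.3, -0.8]
opening: 1.005
finger_force: 0.0
```

Run:
```python
from h import *
from plant import ctrl
import cv2
c=ctrl.read_camera("side");setcam("side",c)
a=c["image"][:,:,::-1];print(proj("side",(.4816,.0969,.072)),proj("side",(.4816,.0969,.038)))
cv2.imwrite("pics/m7.png",cv2.resize(a[270:390,300:460],None,fx=5,fy=5,interpolation=cv2.INTER_CUBIC))
```

```text
[372.08479429 329.92900036] [371.11632512 344.54075151]
```

View pics/m7.png

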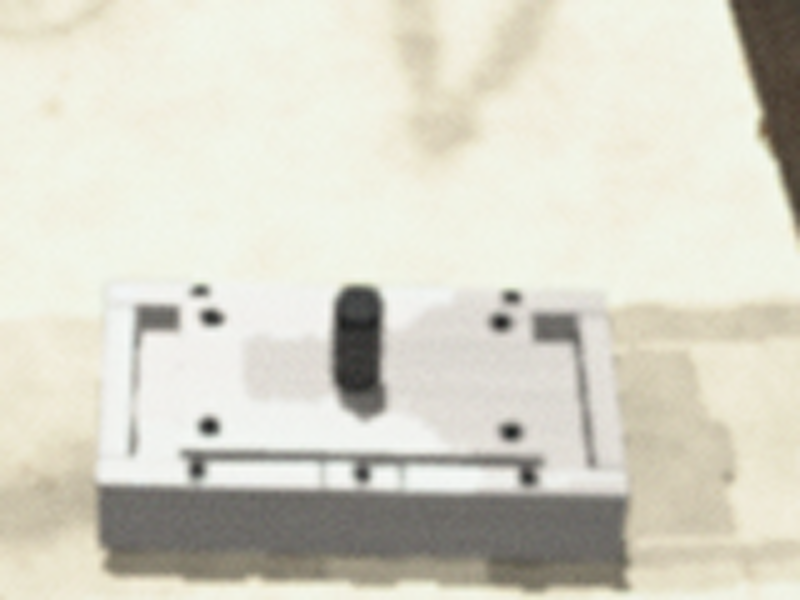

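The head top is at (358,305), against a predicted (360,300). The pin stands upright with its head seated on a centred, flat cover, and the gripper is clear.

```bash
python3 -c "
from plant import ctrl
print(ctrl.sign_off())"
```

```text
the job is handed in; nothing more can be done
None
```

The pin is through the cover and spacer and into the bore, its head seated on the cover and the gripper released and clear; I handed the job in at about 23 s, but sign-off gave no verdict.

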